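# Cover the cakes for the night from a stack of covers

### The arm

A 7-joint arm with a two-finger parallel gripper is mounted at the origin on a cart in front of the work surface, level with it; the furniture and walls round the work are solid. World frame = base frame: x ahead of the robot, y to its left, z up, the work surface at z = 0. Lengths are in m, angles in rad, forces in N, time in s.
With the tool pointing down it reaches from about 0.425 to 0.95 m from the base axis. Payload 4.7 kg.
Tool frame: the origin (TCP) lies on the centre line of the jaws, within the pads' length; the fingertips stand robot.nose_length ahead of it and the grasp point (between the pads) lies 8 mm behind it (robot.nose_length is the distance from the TCP to the fingertips, in m); z points along the fingers, y is the line along which they close (so a half turn about z gives the same grasp; the last joint's range is limited). The gripper opens to 85 mm and grips with 20 to 120 N. Pads are 22 mm wide; open, the fingers measure 114 mm over their backs; the gripper's body (76 mm by 85 mm) begins 54 mm behind the grasp point. The pads swing forward as they close: fully open they stand 13 mm farther back than shut.
Start: joints at [-0.029, 0.469, -0.049, 1.532, 0.024, 1.141, -0.082], TCP at [0.675, 0, 0.242] pointing down, gripper open.
Joint ranges: [-2.59, 2.59], [-0.33, 1.99], [-1.39, 1.29], [0.1, 2.45], [-1.04, 4.18], [0.21, 1.99], [-2.66, 2.66]. Speed limits (rad/s): [2.57, 2.57, 3.14, 3.14, 3.14, 3.14, 3.14].

### API

Orientations are given as [roll, pitch, yaw] about the fixed x, y, z axes, in that order (R = Rz(yaw) Ry(pitch) Rx(roll)).
In Python, from plant import robot gives the robot as it stands. Calls block until the motion is done:
- robot.goto(position, orientation): joint-space move of the TCP to a pose.
- robot.move_straight(position, vel=0.15, attitude=None, contact_N=None): straight line of the TCP; attitude=None keeps the orientation; vel is the mean speed in m/s. With contact_N (N) it stops when the force on the tool has changed by that much, and returns True; else False.
- robot.move_joints(angles): joint-space move.
- robot.grip(opening, strength=None): opening from 0.0 (shut) to 1.0 (fully open); strength is the grip in N (None keeps the last); returns when the fingers have stopped.
- robot.sleep(seconds).
- robot.inverse_kinematics(position, orientation): joint angles nearest the present ones, or None.
- robot.sense(): the state.
- robot.grab_frame(name): name is "scene" or "side" or "wrist"; returns a dict with "image" (400x640x3 uint8, red, green, blue), "range_z" (400x640 float32, m along the optical axis (not along the pixel's ray), 0 where there is no reading), "fx", "fy", "cx", "cy" (pixels), "R" (3x3) and "t" (3): a world point X has camera coordinates R X + t. Camera axes: x right, y down, z forward; pixel columns grow to the right and rows downward; lengths in m; the calibration is good to about 2 mm. The wrist camera is an equidistant fisheye: a pixel r from the principal point sees the ray r / f radians off the axis. A picture is of the moment at which its call begins.
A pose or a line that the arm cannot do raises robot.IKError and nothing moves.
- robot.close_job(): hands the job in; it is judged then, once.
The state is a dict: "t": time; "joint_pos": joint angles; "joint_velocities": joint speeds; "effort": joint torques, N m; "tcp_pos": TCP position; "tcp_rot": TCP orientation; "wrist_force": force on the tool from outside, world axes, zero at the start; "torque": the same for the moment, N m; "opening": opening from 0.0 (shut) to 1.0 (fully open); "gripper_force": force on a finger pad.
Only numpy, scipy, OpenCV 4.12 (cv2) and the standard library are available. Lean on these libraries where they do the work, as an engineer would, in place of code of your own. Each camera call takes 0.05 s, during which the arm holds its last target. There are 200 camera calls.

### The job

Closing time: take the stack of steel covers apart and cover the three cakes for the night, each with the cover that fits it: the small one for the cookie, the tall one for the bundt cake, the wide low one for the tart. Set every cover down gently so that it stands flat on the plate, inside the plate's rim, without pressing on the cake or shifting it.

Things in the scene. Friction and masses are not known exactly. Their poses are not given: they have to be found in the camera images.
- cover_small: Round steel cake cover, hollow, open below: outer diameter 92 mm, inside 85 mm wide and 44 mm high, 48 mm from rim to flat top, about 160 g. Round brass knob on the centre of the top, 28 mm wide, 32 mm high (grip it 9 to 29 mm above the flat top; narrower neck below). Origin: centre of the open lower rim; z up. Top of the stack: stands on the medium cover, whose knob is inside it.
- cover_medium: Round steel cake cover, hollow, open below: outer diameter 130 mm, inside 123 mm wide and 100 mm high, 104 mm from rim to flat top, about 280 g. Round brass knob on the centre of the top, 28 mm wide, 32 mm high (grip it 9 to 29 mm above the flat top; narrower neck below). Origin: centre of the open lower rim; z up. The tall one: stands on the large cover, whose knob is inside it.
- cover_large: Round steel cake cover, hollow, open below: outer diameter 144 mm, inside 137 mm wide and 56 mm high, 60 mm from rim to flat top, about 280 g. Round brass knob on the centre of the top, 28 mm wide, 32 mm high (grip it 9 to 29 mm above the flat top; narrower neck below). Origin: centre of the open lower rim; z up. The wide low one: bottom of the stack, on the counter.
- plate_small: Flat round white stoneware plate, fixed to the counter, with the cookie on it: outer diameter 120 mm, flat floor 6 mm above its underside, upright rim rising 7 mm above the floor, 110 mm inner diameter. The small cover stands inside this rim with 9 mm to spare all round. Origin: centre of its underside, on the counter; z up.
- plate_medium: Flat round white stoneware plate, fixed to the counter, with the chocolate bundt cake on it: outer diameter 158 mm, flat floor 6 mm above its underside, upright rim rising 7 mm above the floor, 148 mm inner diameter. The medium (tall) cover stands inside this rim with 9 mm to spare all round. Origin: centre of its underside, on the counter; z up.
- plate_large: Flat round white stoneware plate, fixed to the counter, with the tart on it: outer diameter 172 mm, flat floor 6 mm above its underside, upright rim rising 7 mm above the floor, 162 mm inner diameter. The large (wide, low) cover stands inside this rim with 9 mm to spare all round. Origin: centre of its underside, on the counter; z up.
- cookie: Loose chocolate chip cookie, 68 mm across and 15 mm high, lying in the middle of the small plate. Origin: centre of its underside.
- bundt: Loose mini chocolate bundt cake with pink icing on a gold card, 104 mm across the card and 84 mm high, in the middle of the medium plate. Origin: centre of its underside.
- tart: Loose tartlet with a yellow curd middle and a crown of piped cream, 108 mm across and 44 mm high, in the middle of the large plate. Origin: centre of its underside.

How it is judged:
By the outcome, as a careful person would: the job done as asked, in the order asked, and still so for the second after the job is handed in, with the robot touching nothing.
It also fails if it takes over 96 s, if anything falls off the work surface, if the arm or the gripper's body presses on something with over 40 N, if the wrist force passes 120 N, or if a joint passes its speed limit or range.

## Working session

There is one attempt and no reset: what is moved stays moved. The work goes in short steps, each a Python script; the robot and the scene stay as the last script left them, time stands still between calls to the robot, and variables do not carry over. Pictures are saved under pics/ and viewed, at most 14 in all, crops included, and the job is handed in when it is done.

```bash
mkdir -p pics; python3 - <<'E'
from plant import robot
import cv2,numpy as np,pickle
print(robot.nose_length, robot.sense())
F={}
for n in("scene","side","wrist"):
    f=robot.grab_frame(n);F[n]=f
    cv2.imwrite(f"pics/{n}0.png",f["image"][:,:,::-1]); print(n,f["fx"],f["cx"],f["cy"],f["R"].round(3).tolist(),np.round(f["t"],3))
pickle.dump(F,open("f0.pkl","wb"))
E
```

```text
0.011 {'t': 0.0, 'joint_pos': array([-0.02891246,  0.46944283, -0.04859998,  1.53365649,  0.02410336,
        1.14099987, -0.08231553]), 'joint_velocities': array([-0.00136645, -0.0002191 ,  0.00235431,  0.00073401,  0.00098091,
       -0.00129537, -0.00147911]), 'effort': array([ 1.18357209e-03, -5.10321057e+01, -4.63755790e-02, -2.37716943e+01,
        1.05899444e-02,  7.35067850e-03,  1.56414734e-05]), 'tcp_pos': array([6.74454253e-01, 2.28619681e-05, 2.41276329e-01]), 'tcp_rot': array([-3.13967320e+00,  7.03096186e-05,  1.57083003e+00]), 'wrist_force': array([-0.03894926, -0.12301521, -1.16393024]), 'torque': array([-0.0123944 ,  0.01069827, -0.02305595]), 'gripper_force': 0.0, 'opening': 0.9985652270503533}
scene 465.2666939655062 324.8503286575723 197.99122105223137 [[-0.832, -0.554, -0.019], [-0.214, 0.353, -0.911], [0.511, -0.754, -0.412]] [0.476 0.252 0.834]
side 471.77484298006146 316.3645466425898 198.48890550449494 [[-0.94, -0.341, -0.027], [-0.106, 0.364, -0.926], [0.326, -0.867, -0.378]] [0.564 0.164 0.86 ]
wrist 309.70691628693146 315.9439745614207 201.76281579134044 [[1.0, 0.0, -0.001], [0.001, -0.959, 0.285], [-0.001, -0.285, -0.959]] [-0.676 -0.037  0.379]
```

View pics/scene0.png

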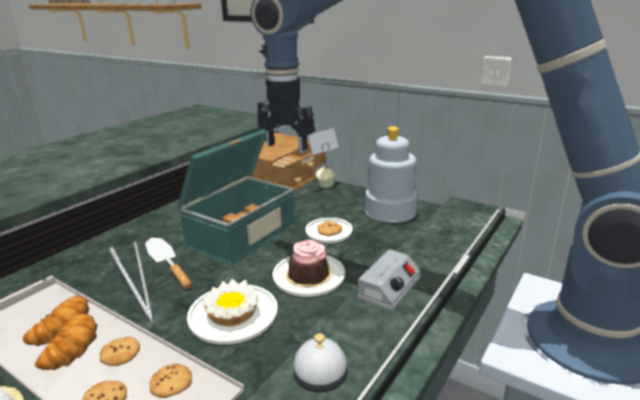

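View pics/side0.png

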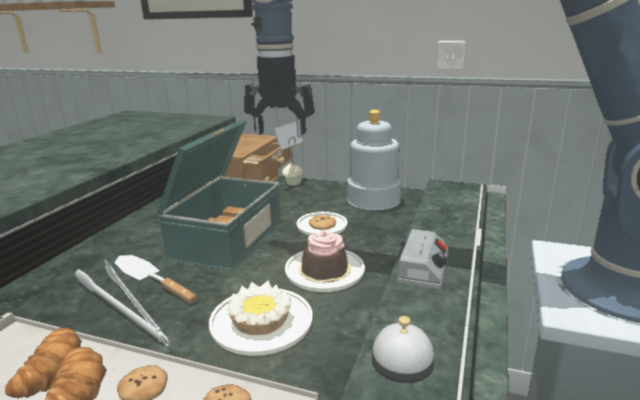

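The scene view shows the stack at about (392,175), with its knob at (393,133). The plates are at (329,229) for the cookie, (309,273) for the bundt and (232,312) for the tart. The teal box and the timer stand near the plates. The side view agrees, with the stack knob at (375,117). Next I'll build a top-down cloud.

```bash
cat > h.py <<'E'
import numpy as np,cv2,pickle
def cloud(f):
    d=f["range_z"];v,u=np.mgrid[:400,:640]
    P=np.stack([(u-f["cx"])/f["fx"]*d,(v-f["cy"])/f["fy"]*d,d],-1)
    X=(P-f["t"])@f["R"]; X[d<=0]=np.nan   # X=R^T(P-t)
    return X
def ray(f,u,v):
    c=-f["R"].T@f["t"]; a=(u-f["cx"])/f["fx"];b=(v-f["cy"])/f["fy"]
    d=f["R"].T@np.array([a,b,1.]); return c,d/np.linalg.norm(d)
def tri(rays):
    A=np.zeros((3,3));b=np.zeros(3)
    for c,d in rays:
        M=np.eye(3)-np.outer(d,d);A+=M;b+=M@c
    p=np.linalg.solve(A,b); return p,[np.linalg.norm((np.eye(3)-np.outer(d,d))@(p-c)) for c,d in rays]
E
python3 - <<'E'
from h import *
F=pickle.load(open("f0.pkl","rb"))
W=np.zeros((400,600,3),np.uint8)  # x 0.2..1.2 , y -0.6..0.6? 
Z=np.full((500,700),-1.);img=np.zeros((500,700,3),np.uint8)
for n in("side","scene"):
    X=cloud(F[n]).reshape(-1,3);C=F[n]["image"].reshape(-1,3)
    k=~np.isnan(X[:,0])&(X[:,2]<0.5)
    X=X[k];C=C[k]
    r=((1.1-X[:,0])/.002).astype(int);c=((0.6-X[:,1])/.002).astype(int)
    o=(r>=0)&(r<500)&(c>=0)&(c<700)
    for i in np.where(o)[0]:
        if X[i,2]>Z[r[i],c[i]]: Z[r[i],c[i]]=X[i,2];img[r[i],c[i]]=C[i]
img=cv2.morphologyEx(img,cv2.MORPH_CLOSE,np.ones((3,3)))
for i in range(0,500,50):
    cv2.line(img,(0,i),(699,i),(90,90,0),1);cv2.putText(img,f"{1.1-i*.002:.1f}",(0,i+12),0,.4,(255,255,0))
for i in range(0,700,50):
    cv2.line(img,(i,0),(i,499),(90,90,0),1);cv2.putText(img,f"{.6-i*.002:.1f}",(i,495),0,.4,(255,255,0))
cv2.imwrite("pics/top.png",img[:,:,::-1])
# enlarged crops
a=F["scene"]["image"][110:350,180:430];b=F["side"]["image"][100:360,200:450]
cv2.imwrite("pics/ca.png",cv2.resize(a[:,:,::-1],None,fx=2.4,fy=2.4,interpolation=2))
cv2.imwrite("pics/cb.png",cv2.resize(b[:,:,::-1],None,fx=2.3,fy=2.3,interpolation=2))
E
```

```text
(no output)
```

View pics/top.png

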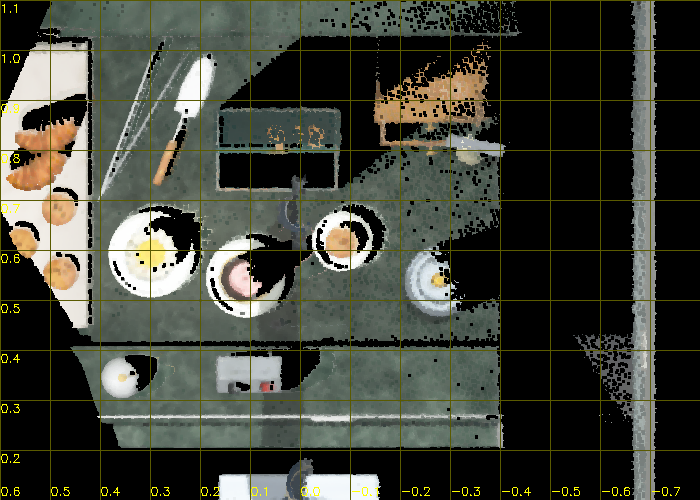

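View pics/wrist0.png

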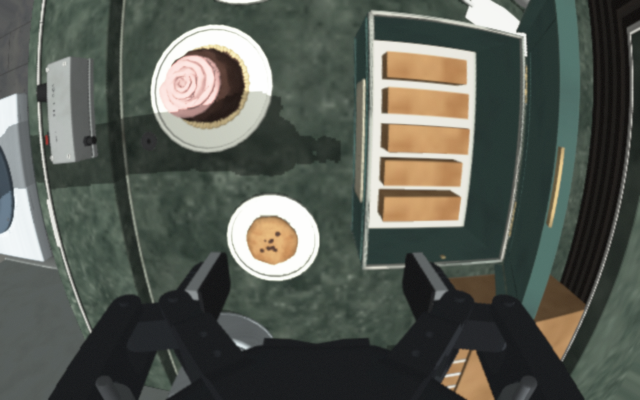

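The top-down cloud shows the tart plate near (0.60, 0.30), the bundt plate near (0.55, 0.10), the cookie plate near (0.615, -0.10) and the stack near (0.535, -0.27). The wrist view shows the cookie plate at (272,238) and the bundt plate at (211,90). Next I'll fit circles per camera.

```bash
cat >> h.py <<'E'
from scipy.optimize import least_squares
def circ(P,r,c0):
    g=least_squares(lambda c:np.hypot(P[:,0]-c[0],P[:,1]-c[1])-r,c0,loss="soft_l1",f_scale=.001)
    res=np.hypot(P[:,0]-g.x[0],P[:,1]-g.x[1])-r
    return g.x.round(4),len(P),round(float(np.median(abs(res)))*1e3,2)
def wcloud(f):
    d=f["range_z"];v,u=np.mgrid[:400,:640];a=(u-f["cx"])/f["fx"];b=(v-f["cy"])/f["fy"]
    th=np.hypot(a,b)+1e-9;k=np.tan(th)/th
    P=np.stack([a*k*d,b*k*d,d],-1);X=(P-f["t"])@f["R"];X[d<=0]=np.nan
    return X
def band(X,c0,rlo,rhi,zlo,zhi):
    X=X.reshape(-1,3);r=np.hypot(X[:,0]-c0[0],X[:,1]-c0[1])
    return X[(r>rlo)&(r<rhi)&(X[:,2]>zlo)&(X[:,2]<zhi)]
E
python3 - <<'E'
from h import *
F=pickle.load(open("f0.pkl","rb"))
pl={"S":((.615,-.09),.06),"M":((.555,.1),.079),"L":((.6,.305),.086)}
cover={"s":(.046,.18,.205),"m":(.065,.075,.155),"l":(.072,.01,.05)}
for n in("scene","side","wrist"):
    X=(wcloud if n=="wrist" else cloud)(F[n])
    fl=X.reshape(-1,3);k=(abs(fl[:,0]-.5)<.3)&(abs(fl[:,1])<.4)&(abs(fl[:,2])<.006);print(n,"counter z",np.median(fl[k,2]))
    for q,(c,r) in pl.items():
        for it in range(3):
            P=band(X,c,r-.008,r+.006,.007,.02)
            if len(P)<20:break
            c,m,e=circ(P,r-.0025,c)
        if len(P)>=20: print(n,q,c,m,e,"z95",np.percentile(P[:,2],95).round(4))
    if n!="wrist":
        for q,(r,a,b) in cover.items():
            c=(.535,-.27)
            for it in range(3):
                P=band(X,c,r-.008,r+.006,a,b); c,m,e=circ(P,r,c)
            print(n,q,c,m,e)
        P=band(X,c,0,.016,.222,.3);print("knob",np.median(P[:,:2],0),P[:,2].max(),len(P))
    # cakes
    for q,c,r in(("cookie",(.615,-.09),.034),("tart",(.6,.305),.054),("bundt",(.553,.1),.052)):
        P=band(X,c,0,.065,*{"cookie":(.014,.03),"tart":(.02,.06),"bundt":(.02,.1)}[q])
        if len(P): print(n,q,"ext",np.percentile(P[:,:2],[1,99],axis=0).round(3).tolist(),P[:,2].max().round(3))
E
```

```text
scene counter z 0.0009378872740848529
scene S [ 0.6174 -0.0838] 313 1.39 z95 0.0152
scene M [0.5443 0.109 ] 442 1.23 z95 0.015
scene L [0.5908 0.2973] 722 1.19 z95 0.015
scene s [ 0.5427 -0.285 ] 315 1.4
scene m [ 0.5411 -0.2869] 1309 1.23
scene l [ 0.5409 -0.2872] 670 1.19
knob [ 0.53437365 -0.27906786] 0.2460388794331113 56
scene cookie ext [[0.561, -0.14], [0.672, -0.028]] 0.024
scene tart ext [[0.543, 0.25], [0.638, 0.346]] 0.053
scene bundt ext [[0.5, 0.085], [0.577, 0.153]] 0.088
side counter z 0.00035041678365476693
side S [ 0.6171 -0.0834] 284 1.47 z95 0.0139
side M [0.5436 0.1091] 550 1.22 z95 0.0141
side L [0.5909 0.2977] 913 1.21 z95 0.0142
side s [ 0.5419 -0.285 ] 350 1.18
side m [ 0.54  -0.287] 1466 1.21
side l [ 0.5401 -0.2872] 753 1.12
knob [ 0.53684563 -0.27611226] 0.2457945866912928 54
side cookie ext [[0.577, -0.129], [0.656, -0.049]] 0.023
side tart ext [[0.543, 0.251], [0.64, 0.347]] 0.051
side bundt ext [[0.501, 0.09], [0.58, 0.154]] 0.088
wrist counter z 9.913679772038501e-05
wrist S [ 0.6199 -0.0844] 1274 1.34 z95 0.0138
wrist M [0.5468 0.1068] 1924 1.55 z95 0.0141
wrist cookie ext [[0.588, -0.117], [0.651, -0.053]] 0.023
wrist bundt ext [[0.516, 0.069], [0.589, 0.147]] 0.088
```

```bash
cat >> h.py <<'E'
O=[np.pi,0,np.pi/2]
def plates(X,rng=("S","M","L"),n=""):
    pl={"S":((.6185,-.084),.06),"M":((.545,.108),.079),"L":((.591,.2975),.086)}
    for q in rng:
        c,r=pl[q]
        for it in range(3):
            P=band(X,c,r-.008,r+.005,.007,.02); c,m,e=circ(P,r-.0025,c)
        print(n,q,c,m,e)
E
python3 - <<'E'
from h import *
from plant import robot
robot.goto([.57,.17,.36],O)
f=robot.grab_frame("wrist");X=wcloud(f);plates(X,"ML")
P=band(X,(.545,.108),0,.06,.02,.1); print("bundt top pts",np.median(band(X,(.545,.108),0,.06,.075,.1),0))
C=f["image"].reshape(-1,3).astype(int)
cv2.imwrite("pics/w1.png",f["image"][:,:,::-1]);pickle.dump(f,open("w1.pkl","wb"))
robot.goto([.541,-.286,.33],O)
f=robot.grab_frame("wrist");X=wcloud(f)
cv2.imwrite("pics/w2.png",f["image"][:,:,::-1]);pickle.dump(f,open("w2.pkl","wb"))
plates(X,"S")
P=band(X,(.541,-.286),0,.03,.225,.26);print("knob",P.min(0),P.max(0),len(P))
for r,a,b in((.046,.17,.206),(.065,.08,.155)):
    c=(.541,-.286)
    for i in range(3): P=band(X,c,r-.008,r+.006,a,b);c,m,e=circ(P,r,c)
    print(c,m,e)
s=robot.sense();print(s["t"],s["tcp_pos"],s["joint_pos"].round(2))
E
```

```text
M [0.546  0.1082] 1055 1.43
 L [0.5934 0.296 ] 1326 1.61
bundt top pts [0.54695704 0.11191034 0.08008642]
 S [ 0.6188 -0.0863] 830 1.51
knob [ 0.52854277 -0.29676108  0.22501821] [ 0.55632699 -0.26857547  0.24635016] 1154
[ 0.5425 -0.2851] 827 1.04
[ 0.5407 -0.2868] 164 0.29
2.85 [ 0.54192127 -0.2842946   0.33001067] [ 0.31  0.3   0.14  1.58 -0.04  1.26  0.46]
```

View pics/w2.png

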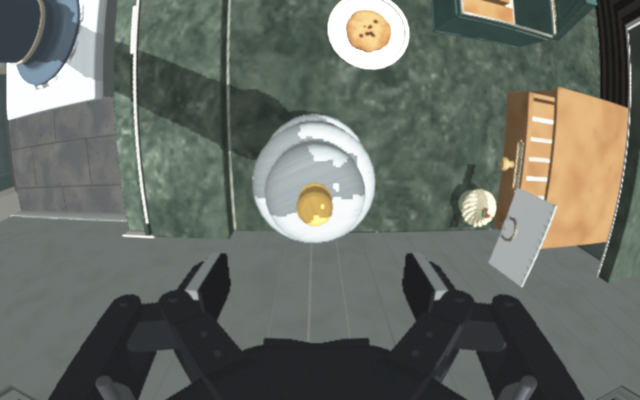

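View pics/w1.png

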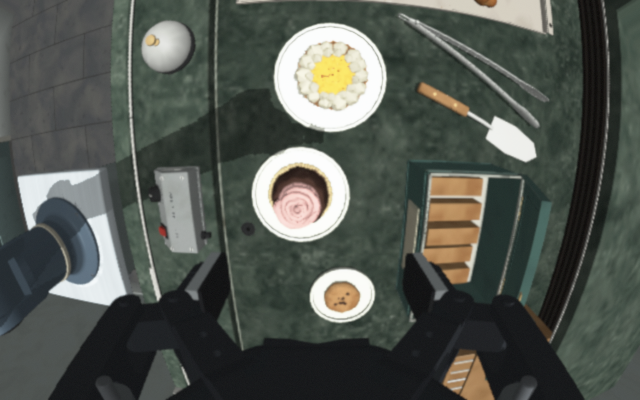

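w2 shows the brass knob at (315,205), centred between the fingers. In w1 the tart plate is at (330,77) and the bundt plate at (301,194). The bundt may sit off-centre towards +y. I'll rectify w1 onto the plate planes to check the cakes.

```bash
python3 - <<'E'
from h import *
F=pickle.load(open("f0.pkl","rb"));w1=pickle.load(open("w1.pkl","rb"));w2=pickle.load(open("w2.pkl","rb"))
def rect(f,fish,c,z,half,n=260):
    g=np.linspace(-half,half,n);xx=c[0]-g[:,None]+0*g;yy=c[1]-g[None]+0*g[:,None]
    P=np.stack([xx,yy,np.full_like(xx,z)],-1)@f["R"].T+f["t"]
    a=P[...,0]/P[...,2];b=P[...,1]/P[...,2]
    if fish: r=np.hypot(a,b)+1e-9;k=np.arctan(r)/r;a=a*k;b=b*k
    return cv2.remap(f["image"],(a*f["fx"]+f["cx"]).astype(np.float32),(b*f["fy"]+f["cy"]).astype(np.float32),cv2.INTER_CUBIC)
def cell(f,fish,c,z,rp,rc):
    h=.1;n=260;I=np.ascontiguousarray(rect(f,fish,c,z,h,n));s=n/2/h
    cv2.circle(I,(n//2,n//2),int(rp*s),(255,0,0),1);cv2.circle(I,(n//2,n//2),int(rc*s),(0,0,255),1);return I
M=(.545,.1083);L=(.592,.297);S=(.618,-.0845)
top=np.hstack([cell(F["wrist"],1,M,.008,.074,.052),cell(w1,1,M,.008,.074,.052),cell(F["side"],0,M,.008,.074,.052)])
bot=np.hstack([cell(w1,1,L,.008,.081,.054),cell(F["wrist"],1,S,.013,.055,.034),cell(F["side"],0,S,.013,.055,.034)])
cv2.imwrite("pics/rect.png",np.vstack([top,bot])[:,:,::-1])
E
```

```text
(no output)
```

View pics/rect.png

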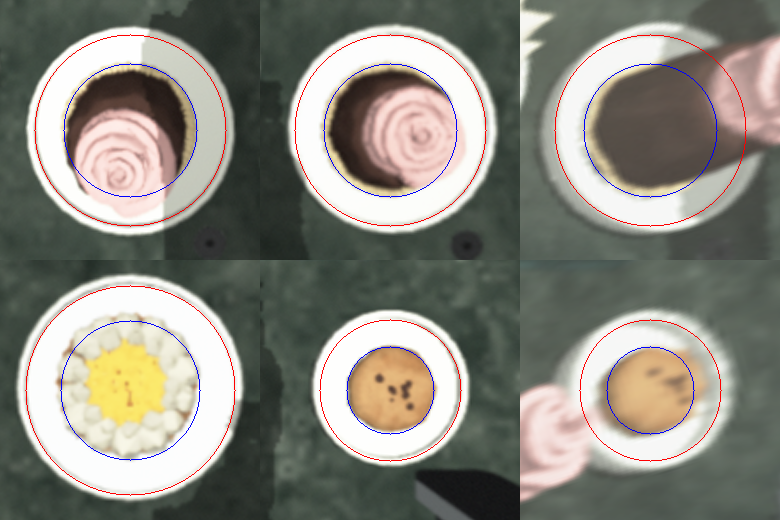

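The cakes sit within about 2 mm of the plate centres, and the overlaid circles match. Picking up the small cover.

```bash
cat >> h.py <<'E'
def st(robot,l=""):
    s=robot.sense();print(l,round(s["t"],2),s["tcp_pos"].round(4),"F",s["wrist_force"].round(1),"open",round(s["opening"],3),"gf",round(s["gripper_force"],1))
def pick(robot,xy,top,lift):
    robot.goto([*xy,top+.10],O); robot.move_straight([*xy,top+.04],.15); robot.sleep(.2); 
    robot.move_straight([*xy,top+.014],.06); st(robot,"at")
    robot.grip(0.0,40); st(robot,"grip")
    robot.move_straight([*xy,top+.014+.006],.03); robot.sleep(.1); st(robot,"test")
    robot.move_straight([*xy,top+.014+lift],.12); st(robot,"lift")
E
python3 - <<'E'
from h import *
from plant import robot
pick(robot,(.5423,-.284),.212,.075)
cv2.imwrite("pics/s1.png",robot.grab_frame("scene")["image"][:,:,::-1])
f=robot.grab_frame("side");cv2.imwrite("pics/s1b.png",np.hstack([f["image"][60:260,250:500],cv2.imread("pics/s1.png")[60:260,250:500,::-1]])[:,:,::-1])
E
```

```text
at 4.43 [ 0.5423 -0.284   0.2257] F [-0.1  0.8  0.4] open 1.001 gf 0.0
grip 5.01 [ 0.5424 -0.2841  0.2264] F [-0.3  1.1  2.2] open 0.31 gf 39.5
test 5.46 [ 0.5421 -0.2839  0.2317] F [-1.2 -0.2 -1.9] open 0.312 gf 39.4
lift 6.18 [ 0.5419 -0.2837  0.3003] F [-0.5 -0.2 -1.5] open 0.314 gf 39.4
```

View pics/s1b.png

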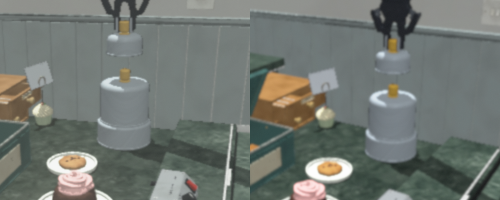

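The small cover hangs level from the gripper, and the medium knob is exposed below it. Next I'll place it, checking the centring at a hover.

```bash
cat >> h.py <<'E'
PL={"S":((.618,-.0845),.06),"M":((.545,.1083),.079),"L":((.592,.297),.086)}
def place(robot,q,r,h,off,carry,relief):
    """r,h cover radius/height, off = tcp z above rim when gripped, carry = rim height for transport"""
    xy=np.array(PL[q][0]); hov=relief
    robot.goto([*xy,carry+off],O)
    robot.move_straight([*xy,hov+off],.12); robot.sleep(.2)
    D=[]
    for n in("scene","side"):
        X=cloud(robot.grab_frame(n)); c=xy
        for i in range(3): P=band(X,c,r-.008,r+.006,hov+.008,hov+h-.012); c,m,e=circ(P,r,c)
        p,pr=xy,PL[q][1]
        for i in range(3): P=band(X,p,pr-.008,pr+.005,.007,.02); p,m2,e2=circ(P,pr-.0025,p)
        print(n,"cover",c,m,e,"plate",p,m2,e2); D.append(c)
    st(robot,"hover"); return np.array(D)
def setdown(robot,xy,off,relief):
    t=[*xy,relief+off]; robot.move_straight(t,.08)
    robot.move_straight([*xy,.006+off+.006],.06)
    hit=robot.move_straight([*xy,.006+off-.003],.015,contact_N=2.0); st(robot,f"down {hit}")
def release(robot,up):
    z=robot.sense()["tcp_pos"]; robot.grip(.7); robot.sleep(.2); st(robot,"rel")
    robot.move_straight([z[0],z[1],z[2]+.03],.08); robot.move_straight([z[0],z[1],up],.25)
E
python3 - <<'E'
from h import *
from plant import robot
print(place(robot,"S",.046,.048,.062,.13,.045))
E
```

```text
scene cover [ 0.6202 -0.0848] 357 1.1 plate [ 0.6173 -0.0843] 228 1.32
side cover [ 0.619 -0.085] 434 1.0 plate [ 0.6169 -0.0832] 206 1.25
hover 8.39 [ 0.6183 -0.0845  0.1076] F [-0.3  0.3 -1.5] open 0.309 gf 39.4
[[ 0.6202 -0.0848]
 [ 0.619  -0.085 ]]
```

```bash
python3 - <<'E'
from h import *
from plant import robot
setdown(robot,(.617,-.084),.062,.045)
release(robot,.22)
robot.goto([.541,-.286,.30],O)
st(robot)
f=robot.grab_frame("wrist");X=wcloud(f)
P=band(X,(.541,-.286),0,.02,.173,.21);print("knob m",P.min(0),P.max(0),len(P))
r=.065;c=(.541,-.286)
for i in range(3): P=band(X,c,r-.008,r+.006,.08,.158);c,m,e=circ(P,r,c)
print(c,m,e)
for n in("scene","side"):
    g=robot.grab_frame(n);X=cloud(g);P=band(X,(.541,-.286),0,.02,.17,.21);print(n,P[:,2].max(),P.min(0)[:2],P.max(0)[:2])
    t=band(X,(.617,-.084),0,.05,.045,.062);
    if len(t)>30:print("small flat top z/tilt",np.median(t[:,2]))
    cv2.imwrite(f"pics/p1{n}.png",g["image"][:,:,::-1])
a=cv2.imread("pics/p1scene.png")[180:300,260:400];b=cv2.imread("pics/p1side.png")[180:300,260:400]
cv2.imwrite("pics/p1.png",cv2.resize(np.hstack([a,b]),None,fx=2.8,fy=2.8,interpolation=2))
E
```

```text
down True 9.8 [ 0.6172 -0.084   0.0683] F [-1.5 -0.5  5.2] open 0.307 gf 39.9
rel 10.42 [ 0.6162 -0.0839  0.067 ] F [ 0.4  0.2 -0.5] open 0.697 gf 0.0
 12.51 [ 0.5416 -0.2837  0.2985] F [1.3 0.4 0.3] open 0.702 gf 0.0
knob m [ 0.52701044 -0.29896332  0.17428687] [ 0.5542923  -0.27102419  0.19784383] 1026
[ 0.5409 -0.2872] 555 0.9
scene 0.19772126238307608 [ 0.52525102 -0.2948455 ] [ 0.5498569  -0.26937755]
small flat top z/tilt 0.05386019145897755
side 0.19749466300915955 [ 0.52661776 -0.29420126] [ 0.55113583 -0.26670869]
small flat top z/tilt 0.053200909778598884
```

View pics/p1.png

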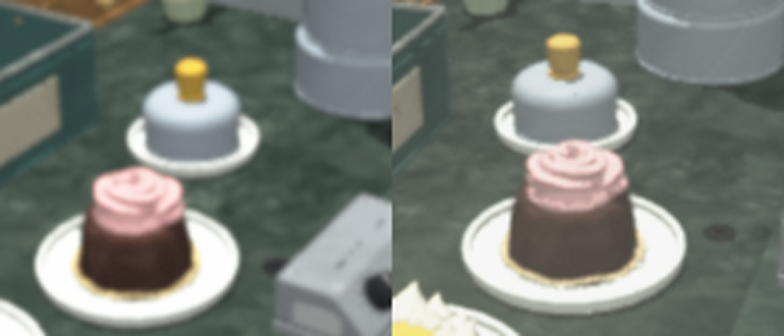

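The small cover stands flat inside its rim in both views (cover at about (190,120) in the crop). Next is the medium cover.

```bash
python3 - <<'E'
from h import *
from plant import robot
pick(robot,(.5407,-.286),.164,.085)
print(place(robot,"M",.065,.104,.118,.138,.112))
E
```

```text
at 14.26 [ 0.5406 -0.286   0.1776] F [-0.  -0.3  0. ] open 0.702 gf 0.0
grip 14.65 [ 0.5406 -0.2861  0.1783] F [-2.  -0.5  1.7] open 0.31 gf 39.3
test 15.1 [ 0.5405 -0.2858  0.1837] F [-0.2  0.5 -3.2] open 0.312 gf 39.5
lift 15.91 [ 0.5402 -0.2857  0.2621] F [-0.1 -0.1 -3.3] open 0.313 gf 39.6
scene cover [0.5467 0.1074] 2324 0.82 plate [0.5433 0.1087] 494 1.3
side cover [0.5458 0.1075] 2964 0.77 plate [0.5435 0.109 ] 558 1.24
hover 18.04 [0.5454 0.1083 0.2307] F [-0.1  0.9 -4.2] open 0.312 gf 39.7
[[0.5467 0.1074]
 [0.5458 0.1075]]
```

```bash
python3 - <<'E'
from h import *
from plant import robot
setdown(robot,(.5443,.1085),.118,.112)
release(robot,.26)
robot.goto([.541,-.286,.24],O)
st(robot)
f=robot.grab_frame("wrist");X=wcloud(f)
P=band(X,(.541,-.286),0,.02,.069,.11);print("knob l",P.min(0),P.max(0),len(P))
r=.072;c=(.541,-.286)
for i in range(3): P=band(X,c,r-.008,r+.006,.008,.05);c,m,e=circ(P,r,c)
print(c,m,e)
for n in("scene","side"):
    g=robot.grab_frame(n);X=cloud(g);P=band(X,(.541,-.286),0,.02,.066,.11);print(n,P[:,2].max(),P.min(0)[:2],P.max(0)[:2])
    t=band(X,(.5443,.1085),.02,.055,.1,.125);k=np.linalg.lstsq(np.c_[t[:,:2]-t[:,:2].mean(0),np.ones(len(t))],t[:,2],rcond=None)[0];print("M top",k,len(t))
    cv2.imwrite(f"pics/p2{n}.png",g["image"][:,:,::-1])
a=cv2.imread("pics/p2scene.png")[190:310,240:380];b=cv2.imread("pics/p2side.png")[180:300,260:400]
cv2.imwrite("pics/p2.png",cv2.resize(np.hstack([a,b]),None,fx=2.8,fy=2.8,interpolation=2))
E
```

```text
down True 20.56 [0.5439 0.1085 0.1241] F [-1.2 -0.2  4.4] open 0.312 gf 40.4
rel 21.18 [0.5429 0.1081 0.1228] F [-0.3  1.1  0.3] open 0.699 gf 0.0
 23.76 [ 0.5418 -0.284   0.2397] F [-0.1 -0.6  0.1] open 0.698 gf 0.0
knob l [ 0.52735797 -0.29869951  0.06969954] [ 0.5551434  -0.27133261  0.0941081 ] 742
[ 0.5399 -0.2864] 7 0.06
scene 0.09517490319074061 [ 0.52593528 -0.29735915] [ 0.55336612 -0.2678971 ]
M top [-0.00013849 -0.00024997  0.11077268] 779
side 0.0942993006301096 [ 0.52541875 -0.29306325] [ 0.5520462  -0.26827867]
M top [-0.00037389 -0.00055351  0.11025506] 841
```

View pics/p2.png

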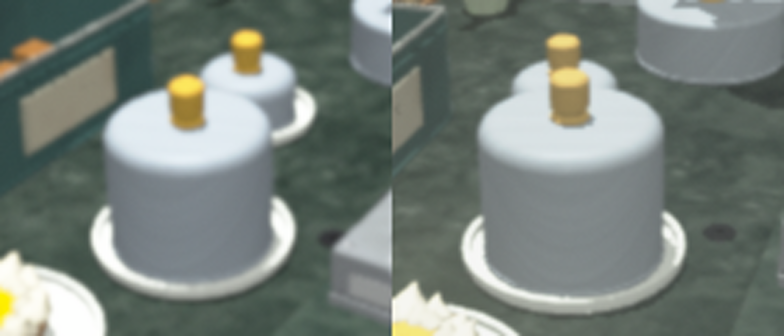

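The medium cover stands flat at z = 0.110, inside its rim. Next is the large cover, carried high over the others.

```bash
python3 - <<'E'
from h import *
from plant import robot
pick(robot,(.541,-.2855),.060,.185)
print(place(robot,"L",.072,.060,.074,.190,.075))
E
```

```text
at 25.66 [ 0.5409 -0.2855  0.0735] F [ 0.1 -0.5  0.2] open 0.695 gf 0.0
grip 26.05 [ 0.5411 -0.2857  0.0745] F [0.  0.3 3.1] open 0.313 gf 39.7
test 26.5 [ 0.5408 -0.2854  0.0798] F [ 0.2  0.2 -2.1] open 0.308 gf 39.5
lift 28.14 [ 0.5406 -0.2853  0.2581] F [ 0.6 -0.1 -2.1] open 0.313 gf 39.5
scene cover [0.5938 0.296 ] 1454 0.72 plate [0.5907 0.2971] 654 1.3
side cover [0.593  0.2959] 2025 0.61 plate [0.5909 0.2977] 834 1.19
hover 31.65 [0.5922 0.2971 0.1495] F [-0.5 -0.3 -3.5] open 0.313 gf 39.5
[[0.5938 0.296 ]
 [0.593  0.2959]]
```

```bash
python3 - <<'E'
from h import *
from plant import robot
setdown(robot,(.591,.2975),.074,.075)
release(robot,.30)
robot.goto([.57,.17,.36],O);robot.sleep(.3);st(robot)
for n in("scene","side"):
    g=robot.grab_frame(n);X=cloud(g)
    for q,r,h in(("S",.046,.048),("M",.065,.104),("L",.072,.06)):
        xy=np.array(PL[q][0]);t=band(X,xy,.02,r-.012,h-.004,h+.018)
        k=np.linalg.lstsq(np.c_[t[:,:2]-t[:,:2].mean(0),np.ones(len(t))],t[:,2],rcond=None)[0]
        c=xy
        for i in range(3): P=band(X,c,r-.008,r+.006,.02,h-.008);c,m,e=circ(P,r,c)
        print(n,q,"top,tilt",k.round(4),"cover",c)
    cv2.imwrite(f"pics/p3{n}.png",g["image"][:,:,::-1])
a=cv2.imread("pics/p3scene.png")[180:360,170:390];b=cv2.imread("pics/p3side.png")[180:360,190:410]
cv2.imwrite("pics/p3.png",cv2.resize(np.hstack([a,b]),None,fx=1.8,fy=1.8,interpolation=2))
E
```

```text
down True 33.54 [0.5912 0.2976 0.0805] F [-0.8 -0.1  5. ] open 0.308 gf 40.1
rel 34.16 [0.5901 0.2969 0.079 ] F [ 0.6 -0.1 -0.3] open 0.7 gf 0.0
 36.53 [0.5698 0.1711 0.359 ] F [ 0.8 -0.1  0.2] open 0.704 gf 0.0
scene S top,tilt [0.006  0.0014 0.0547] cover [ 0.6195 -0.0831]
scene M top,tilt [0.0009 0.0006 0.1109] cover [0.5452 0.1078]
scene L top,tilt [0.0017 0.0001 0.0669] cover [0.5925 0.2964]
side S top,tilt [-0.      0.0009  0.0541] cover [ 0.6193 -0.0842]
side M top,tilt [-0.0009  0.0004  0.1103] cover [0.5443 0.1078]
side L top,tilt [-0.0019  0.0008  0.0664] cover [0.5917 0.2964]
```

View pics/p3.png

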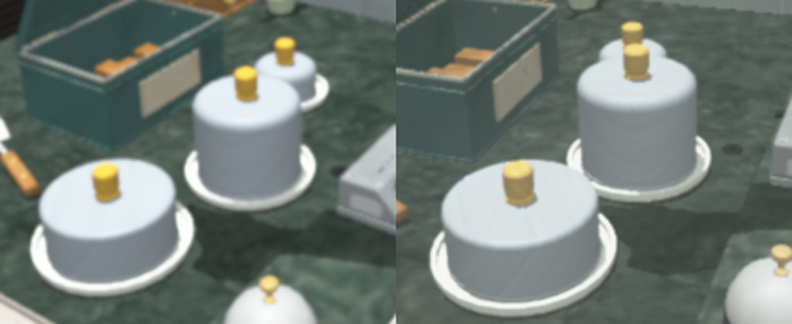

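All three covers stand level at the expected heights (tops at 0.054, 0.110 and 0.066 m), each inside its plate rim, and the arm is clear of them.

```bash
python3 -c "
from plant import robot
print(robot.close_job())"
```

```text
the job is handed in; nothing more can be done
None
```

I unstacked the three covers and set each one flat inside its plate's rim: small over the cookie, tall over the bundt cake, wide low over the tart; the job was handed in at about 37 s of the 96 s allowed.

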